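# Fit the grinder's bayonet lid and hold it at the half-way mark

## Robot

A 7-joint arm with a two-finger parallel gripper is mounted at the origin on a cart in front of the work surface, level with it; the furniture and walls round the work are solid. World frame = base frame: x ahead of the robot, y to its left, z up, the work surface at z = 0. Lengths are in m, angles in degrees, forces in N, time in s.
With the tool pointing down it reaches from about 0.425 to 0.875 m from the base axis. Payload 4.7 kg.
Tool frame: the origin (TCP) lies between the finger pads, 19 mm behind the fingertips; this is the grasp point; z points along the fingers, y is the line along which they close (so a half turn about z gives the same grasp; the last joint's range is limited). The gripper opens to 87 mm and grips with 3 to 60 N. Pads are 19 mm wide; open, the fingers measure 117 mm over their backs; the gripper's body (75 mm by 190 mm) begins 51 mm behind the grasp point.
Start: joints at [-67.718, 18.392, -4.016, 83.108, 1.295, 78.541, -3.26], TCP at [0.238, 0.605, 0.241] pointing down, gripper open.
Joint ranges: [-163.93, 163.93], [-17.29, 119.83], [-79.2, 71.16], [3.27, 140.29], [-89.18, 269.18], [5.43, 117.66], [-154.24, 154.24]. Speed limits (degrees/s): [147.25, 147.25, 180, 180, 180, 180, 180].

## Interface

Orientations are given as [roll, pitch, yaw] about the fixed x, y, z axes, in that order (R = Rz(yaw) Ry(pitch) Rx(roll)).
In Python, from cell import env gives the robot as it stands.
- The arm moves only by the tool servo_tool, never from a script. Its argument "plan" is a list of rows, each an object with "xyz": the shift along the tool's x, y, z in cm, a list of three; "twist": the turn, a rotation vector about the tool's x, y, z in degrees, a list of three; "jaw": the closure, from 0 (fully open) to 1 (shut). In form: [{"xyz": [x, y, z], "twist": [wx, wy, wz], "jaw": jaw}, ...]. A call has 1 to 10 rows; each row is the pose to reach, as a shift and turn from the pose commanded when the call began, along the tool's axes at that moment; what a row does not reach only later rows make up. A row lasts 1/12 s, in which the tool goes at most 41.7 mm and 7.16 degrees, less where a joint would pass 70% of its speed; a pose out of reach is approached as far as the arm can. A call with a gripper value outside its range is refused whole. The fingers move at their own pace and stop on an object; "newtons" is the grip in N (left out, the last holds). Time passes only in rows, so rows that repeat a pose let the fingers close. It gives the time, the measured TCP pose, the force, the opening and the grip force at its end, in the units of the state.
- env.get_obs(): the state, without advancing time (a new reading comes with each control period).
- env.read_camera(name): name is "side" or "top"; returns a dict with "img" (400x640x3 uint8, red, green, blue), "camera_matrix" (3x3 intrinsics, pixels), "R" (3x3) and "t" (3): a world point X has camera coordinates R X + t. Camera axes: x right, y down, z forward; pixel columns grow to the right and rows downward; lengths in m; the calibration is good to about 2 mm. A picture is of the moment at which its call begins. There is no depth.
- env.sign_off(): hands the job in; it is judged then, once.
The state is a dict: "time_s": time; "qpos": joint angles; "joint_velocities": joint speeds; "effort": joint torques, N m; "tool_pos": TCP position; "tool_rot": TCP orientation; "force": force on the tool from outside, world axes, zero at the start; "wrist_torque": the same for the moment, N m; "grip_width": finger opening in m; "grasp_force": force on a finger pad.
Only numpy, scipy, OpenCV 4.12 (cv2) and the standard library are available. Lean on these libraries where they do the work, as an engineer would, in place of code of your own. Each camera call takes 0.05 s, during which the arm holds its last target. There are 200 camera calls.

## Task

The lid of the herb grinder lies tipped over the rear rail of the rack, between two jars. Take it up by its bar handle, bring it upright, drop its two lugs straight through the notches of the grinder's mouth until it sits fully down, then twist it clockwise (seen from above) against its spring to the half-way mark, 30 degrees from where it went in, well short of the lock click at 60 degrees. Finish while still gripping the lid and holding it at that mark (let go, it springs back), and leave the jars standing where they are.

Things in the scene. Friction and masses are not known exactly. Their poses are not given: they have to be found in the camera images.
- lid: grinder lid, loose, 0.14 kg, 71 mm tall. Origin: centre of underside; z up its axis. Spigot dia 55, z 0 to 15 mm, two lugs at its foot along lid +x and -x (tips 33.5 mm from axis, 12 wide, 5.5 tall). Skirt dia 72, z 15 to 37; its underside rests on the rim. A pale rib on the skirt above each lug. Starts tipped 28 degrees, top towards rack -x, lid y along rack y.
- lid_grip (a point): centre of the lid's bar handle, 59 mm up the lid's axis, axes as the lid's. The bar runs along lid x: 56 mm long, 22 mm thick across lid y, from z 37 (top of the skirt) to z 71 mm above the lid's underside. Grip it across its thickness; fingertips 19 mm past the TCP end 3 mm above the skirt.
- grinder: herb grinder base, fixed, round, 85 mm tall, dia 112 at the foot, 92 at the aluminium rim. Origin: centre of underside. Two entry notches along grinder +x and -x: the lid goes in with lid x parallel to grinder x, either way round. Marks on the rim, from each notch clockwise seen from above: one long bar at 30 degrees = half way, two short bars at 60 degrees = lock.
- grinder_mouth (a point): centre of the mouth, level with the rim's top (85 mm above the worktop), axes as the grinder's. Bore dia 59; notches 16 mm wide, reaching 38 mm from the axis; rim 7 mm thick, under it a free channel 14 mm deep for the lugs. Lid fully down: lid origin 15 mm below this point.
- twist_ring (a joint): sprung ring inside the grinder that the lugs push round; rad, 0 at rest, grows as the lid is twisted clockwise from above; stop and lock at 1.05. Follows the lid after about 4 degrees of play: reads about 0.46 with the lid turned 30 degrees (0.52 rad). The spring takes 0.2 N m there and turns the lid back when let go.
- rack: fixed rack: wooden plate 96 (x) x 360 (y) x 6 mm, one lane along its y between a front steel rail (x -35 mm, top 22 mm above the worktop) and a rear rail (x +30 mm, top 33 mm). Origin: centre of underside. The lid lies near the middle of the lane, rear edge on the rear rail.
- salt_shaker: glass and metal salt shaker, diameter 44, 90 mm tall, loose, standing in the lane about 130 mm to the rack's +y side of its middle. Origin: centre of its underside. Bystander.
- spice_jar: spice jar, diameter 46, 106 mm tall, loose, standing in the lane about 130 mm to the rack's -y side of its middle. Origin: centre of its underside. Bystander.
- honey_jar: honey jar, diameter 64, 109 mm tall, loose, on the worktop to the right of the grinder (at least 140 mm from its axis). Origin: centre of its underside. Bystander.
Things that resemble listed ones, but are neither listed nor needed, are in the scene too. What is shaped like the lid but turquoise is not meant.

How it is judged (in metres and radians):
On the way, in this order (a step that is already met when the one before it is completed fails the run):
1. the lid is lifted out of the rack by the gripper and upright (within 11 degrees) (height (world z) of lid above 0.07 m and angle between lid's own z axis and vertical below 0.2 rad and contact force between the fingers and lid above 0.5 N), for 0.1 s.
2. the lid is fully down in the mouth, lugs still at the notches (within 11 degrees) (horizontal distance between lid and grinder_mouth below 0.005 m and z of lid in the frame of grinder_mouth below -0.0115 m and angle between lid's own z axis and vertical below 0.09 rad and angle between the x axis of lid and the x axis of grinder, either way round below 0.2 rad), for 0.1 s.
At the end, for the whole second after the job is handed in: Lid fully down in the mouth (within 5 mm of the axis, origin over 11.5 mm below the rim, tilt under 5 degrees), turned 21 to 39 degrees clockwise (ring 0.25 to 0.72 rad), at rest, held by the fingers (over 1 N); the three jars upright (horizontal distance between lid and grinder_mouth below 0.005 m and z of lid in the frame of grinder_mouth below -0.0115 m and angle between lid's own z axis and vertical below 0.09 rad and angle between the x axis of lid and the x axis of grinder, either way round between 0.36 and 0.69 rad and value of joint twist_ring between 0.25 and 0.72 rad and contact force between the fingers and lid above 1 N and linear speed of lid below 0.02 m/s and angular speed of lid below 0.2 rad/s and angle between each of salt_shaker, spice_jar, honey_jar's own z axis and vertical below 0.2 rad); the arm keeps its last pose, push and grip.
It fails at once if the lid is twisted on to the lock click (ring past 0.85 rad) (value of joint twist_ring above 0.85 rad).
It fails at once if the salt shaker is tipped or pushed more than 30 mm (angle between salt_shaker's own z axis and vertical above 0.35 rad or distance of salt_shaker from where it was at the start of the episode above 0.03 m).
It fails at once if the spice jar is tipped or pushed more than 30 mm (angle between spice_jar's own z axis and vertical above 0.35 rad or distance of spice_jar from where it was at the start of the episode above 0.03 m).
It fails at once if the honey jar is tipped or pushed more than 30 mm (angle between honey_jar's own z axis and vertical above 0.35 rad or distance of honey_jar from where it was at the start of the episode above 0.03 m).
It also fails if it takes over 43 s, if anything falls off the work surface, if the arm or the gripper's body presses on something with over 40 N, if the wrist force passes 120 N, or if a joint passes its speed limit or range.

## Working session

There is one attempt and no reset: what is moved stays moved. The work goes in short steps, Python scripts to look and compute and a tool call to move; the robot and the scene stay as the last step left them, time stands still between calls to the robot, and variables do not carry over. Pictures are saved under pics/ and viewed, at most 10 in all, crops included, and the job is handed in when it is done.

Besides the shell and the picture viewer there is one more tool, called after "Emit:" as name([rows], argument=value, ...), one row to a line, values as JSON. servo_tool: Moves the arm, as the interface text tells. Its arguments: {"type":"object","properties":{"plan":{"type":"array","items":{"type":"object","properties":{"xyz":{"type":"array","items":{"type":"number"}},"twist":{"type":"array","items":{"type":"number"}},"jaw":{"type":"number"}}}},"newtons":{"type":"number"}},"required":["plan"]}

```bash
mkdir -p pics; ls
python3 - <<'E'
from cell import env
import cv2,pickle
o=env.get_obs();print(o)
d={}
for n in("side","top"):
    c=env.read_camera(n);d[n]=c;cv2.imwrite(f"pics/{n}0.png",c["img"][...,::-1])
    print(n,c["camera_matrix"],c["R"],c["t"])
pickle.dump(d,open("c0.pkl","wb"))
E
```

```text
pics
{'time_s': 0.0, 'qpos': array([-67.71797624,  18.43753158,  -4.01663619,  83.17596471,
         1.29484599,  78.54076335,  -3.2598149 ]), 'joint_velocities': array([-0.10264402,  0.04232176, -0.00362995,  0.07717477, -0.03095418,
        0.00606399,  0.00773418]), 'effort': array([ 1.96997112e-04, -4.91288352e+01, -4.03869404e-01, -3.12519729e+01,
       -6.39267638e-02,  4.39667038e-02,  1.72308191e-04]), 'tool_pos': array([0.23779406, 0.60437481, 0.24016964]), 'tool_rot': array([-1.79890982e+02,  5.33880694e-03,  1.58528957e+02]), 'force': array([0.34111344, 0.91859256, 1.010605  ]), 'wrist_torque': array([-0.01504421, -0.02536786,  0.00622314]), 'grasp_force': 0.0, 'grip_width': 0.08708554085127627}
side [[468.45934525   0.         322.45583607]
 [  0.         468.45934525 198.40537116]
 [  0.           0.           1.        ]] [[-0.99956322  0.02578299 -0.01444292]
 [ 0.02304795  0.37422083 -0.92705316]
 [-0.01849736 -0.92698113 -0.37465162]] [0.50327595 0.05685663 1.69002303]
top [[385.89085526   0.         317.84285315]
 [  0.         385.89085526 193.79939716]
 [  0.           0.           1.        ]] [[ 0.01783633 -0.99982514  0.00561669]
 [-0.98272884 -0.01856566 -0.18411772]
 [ 0.1841898  -0.0022357  -0.98288815]] [-0.01637045  0.52379192  1.09033836]
```

View pics/side0.png

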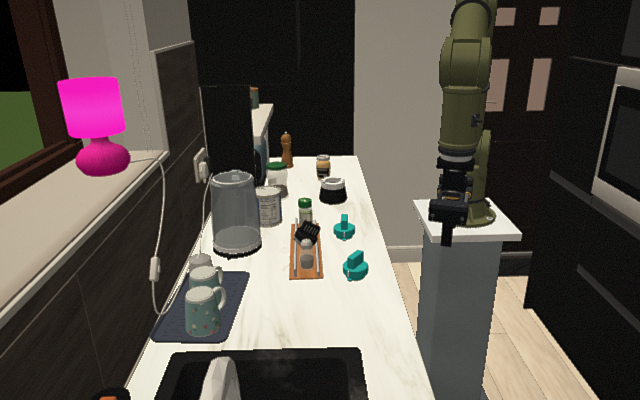

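View pics/top0.png

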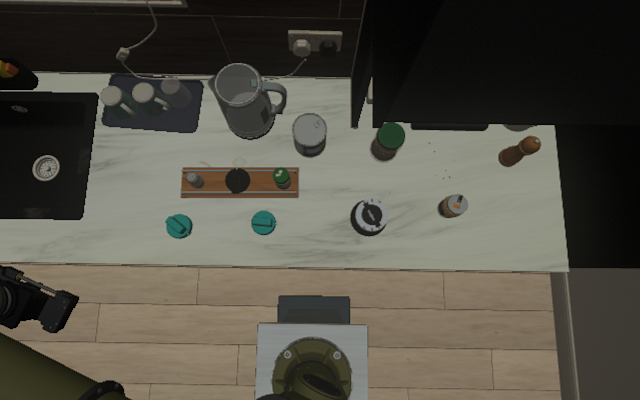

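Top picture: the black, tipped lid lies in the rack at (237,181), the grinder is at (370,217), the salt shaker at (193,180), the spice jar at (282,178) and the honey jar at (453,205). The lid candidates are black (237,181) and turquoise (179,226) and (263,222). The black one fits, since it lies in the rack between the two jars and turquoise is ruled out. I'll confirm with an enlarged crop.

Run:
```python
import pickle,cv2,numpy as np
d=pickle.load(open("c0.pkl","rb"))
t=d["top"]["img"][...,::-1];s=d["side"]["img"][...,::-1]
g=lambda a:(np.clip((a/255.)**.6*255,0,255)).astype(np.uint8)
R=lambda a,w,h:cv2.resize(g(a),(w,h),interpolation=cv2.INTER_CUBIC)
a=R(t[155:210,175:305],780,330)
b=R(t[190:245,340:400],294,270); c=R(s[190:285,280:330],142,270); e=R(s[170:210,310:355],304,270)
b=np.hstack([b,c,e]);b=np.hstack([b,np.zeros((270,780-b.shape[1],3),np.uint8)])
cv2.imwrite("pics/crop1.png",np.vstack([a,b]))
def ray(n,u,v,z):
    c=d[n];K,Rr,tt=c["camera_matrix"],c["R"],c["t"];o=-Rr.T@tt
    r=Rr.T@np.linalg.solve(K,[u,v,1.]);return (o+r*(z-o[2])/r[2]).round(4)
print("lid",ray("top",237,181,.05),"grinder",ray("top",370,217,.085),"cams",[-(d[n]["R"].T@d[n]["t"]).round(3) for n in d])
for p in [(181,168),(298,170),(298,198),(181,196)]:print(ray("top",*p,.006))
```

```text
lid [0.5578 0.2334 0.05  ] grinder [ 0.4533 -0.1552  0.085 ] cams [array([0.533, 1.532, 0.693]), array([ 0.314, -0.004,  1.168])]
[0.6053 0.4183 0.006 ]
[0.6059 0.056  0.006 ]
[0.5178 0.0536 0.006 ]
[0.5173 0.411  0.006 ]
```

View pics/crop1.png

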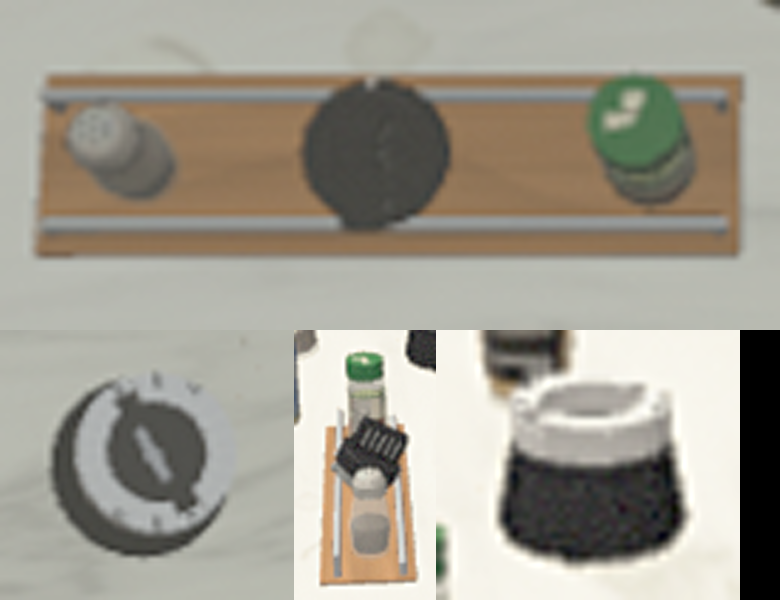

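The crop shows the black lid tipped in the lane with its ridged bar up and to the right in the side view. The grinder's notches run diagonally, from about (366,204) to (378,225) in the top image. I'll fit both with a rendered model.

```bash
cat > h.py <<'E'
import numpy as np,cv2,pickle
from scipy.optimize import minimize
from scipy.spatial.transform import Rotation as Ro
S=8
def proj(c,P):
    q=np.asarray(P)@c["R"].T+c["t"];q=q@c["camera_matrix"].T;return q[:,:2]/q[:,2:]
def fill(shape,box,polys,hull=True):
    m=np.zeros((shape[0]*S,shape[1]*S),np.uint8)
    for p in polys:
        p=((p-[box[0]-.5,box[1]-.5])*S).astype(np.float32)
        if hull:p=cv2.convexHull(p)[:,0]
        cv2.fillPoly(m,[np.round(p*16).astype(np.int32)],255,shift=4)
    return m
def down(m,sh): return cv2.GaussianBlur(cv2.resize(m,(sh[1],sh[0]),interpolation=cv2.INTER_AREA).astype(float),(0,0),.6)
def circ(r,z,n=72):
    a=np.linspace(0,2*np.pi,n,endpoint=False);return np.c_[r*np.cos(a),r*np.sin(a),0*a+z]
def boxp(x0,x1,y0,y1,z0,z1): return np.array([[x,y,z] for x in(x0,x1) for y in(y0,y1) for z in(z0,z1)])
LID=[np.r_[circ(.0275,0),circ(.0275,.015)],np.r_[circ(.036,.015),circ(.036,.037)],boxp(-.028,.028,-.011,.011,.037,.071),
 boxp(-.0335,.0335,-.006,.006,0,.0055)]
def hole(z):
    a=np.linspace(-np.pi,np.pi,360,endpoint=False);r=np.full(360,.0295)
    n=(abs(.038*np.sin(a))<.008);rr=np.where(abs(np.sin(a))*.038<.008,np.minimum(.038,.008/np.maximum(abs(np.sin(a)),1e-6)),.0295)
    r=np.where(n,np.maximum(.0295,rr),r);return np.c_[r*np.cos(a),r*np.sin(a),0*a+z]
def gray(c,b): return c["img"][b[1]:b[3],b[0]:b[2]].astype(float).mean(2)
def ncc(a,b): return np.corrcoef(a.ravel(),b.ravel())[0,1]
def lidmask(c,b,T,R): 
    sh=(b[3]-b[1],b[2]-b[0]);return down(fill(sh,b,[proj(c,P@R.T+T) for P in LID]),sh)
def grmask(c,b,x,y,yaw,h):
    sh=(b[3]-b[1],b[2]-b[0]);R=Ro.from_euler('z',yaw,degrees=True).as_matrix();T=[x,y,.085]
    W=lambda P:proj(c,P@R.T+T)
    o=fill(sh,b,[W(np.r_[circ(.046,0),circ(.046,-abs(h))])])
    i=fill(sh,b,[W(hole(0))],False)&fill(sh,b,[W(hole(-.007))],False)
    return o&~i,sh
def nm(f,x0,st):
    x0=np.array(x0,float);sx=np.vstack([x0]+[x0+np.eye(len(x0))[i]*st[i] for i in range(len(x0))])
    return minimize(f,x0,method="Nelder-Mead",options=dict(initial_simplex=sx,xatol=1e-5,fatol=1e-6,maxiter=500))
E
cat > fit0.py <<'E'
from h import *
d=pickle.load(open("c0.pkl","rb"))
bt=(215,158,262,208);bs=(284,212,326,256)
def lid(p,parts=False):
    x,y,z,w,til=p;R=(Ro.from_euler('z',w,degrees=True)*Ro.from_euler('y',-til,degrees=True)).as_matrix()
    v=[ncc(lidmask(d[n],b,[x,y,z],R),-np.minimum(gray(d[n],b),90)) for n,b in(("top",bt),("side",bs))]
    return v if parts else -sum(v)
for y0 in (.233,):
  for w0 in(-8,8):
    r=nm(lid,[.575,y0,.02,w0,28],[.01,.01,.01,10,3]);print("lid",r.x.round(4),lid(r.x,1))
b=(345,190,398,240);c=d["top"];G=gray(c,b)
def gr(p):
    m,sh=grmask(c,b,*p);return -ncc(down(m,sh),np.clip(G,60,150))
for w in(20,35):
    for h in(.002,.02):
        r=nm(gr,[.453,-.155,w,h],[.006,.006,8,.005]);print("gr",r.x.round(4),r.fun)
m,sh=grmask(c,b,*r.x)
print(G.min(),G.max())
for n,bb,z in(("salt",(183,168,205,192),.096),("spice",(270,165,295,190),.112)):
    pass
def ray(n,u,v,z):
    c=d[n];K,Rr,tt=c["camera_matrix"],c["R"],c["t"];o=-Rr.T@tt
    q=Rr.T@np.linalg.solve(K,[u,v,1.]);return (o+q*(z-o[2])/q[2]).round(4)
print("salt",ray("top",175+105/6,155+130/6,.096),"spice",ray("top",175+635/6,155+120/6,.112))
E
python3 fit0.py
```

```text
lid [5.71800e-01 2.33100e-01 2.49000e-02 4.20000e-03 2.74354e+01] [np.float64(0.9231910113416197), np.float64(0.7929319025506891)]
lid [5.71900e-01 2.36300e-01 2.43000e-02 1.59742e+01 2.78621e+01] [np.float64(0.919997927896304), np.float64(0.7980617618538471)]
gr [ 4.63200e-01 -1.60900e-01  2.96867e+01 -6.00000e-03] -0.17001725231410778
gr [ 4.6340e-01 -1.6080e-01  2.9991e+01  9.4000e-03] -0.16716906962952738
gr [ 4.6300e-01 -1.6050e-01  3.1796e+01  1.9000e-03] -0.17105358183116062
gr [ 4.63200e-01 -1.60700e-01  2.71603e+01  6.00000e-03] -0.16878930515927584
22.0 151.0
salt [0.558  0.3508 0.096 ] spice [0.5639 0.0983 0.112 ]
```

```bash
cat >> h.py <<'E'
def rel(pos,rpy,o):
    "shift (cm) and turn (deg) in tool axes from the present pose"
    A=Ro.from_euler('xyz',o["tool_rot"],degrees=True);B=Ro.from_euler('xyz',rpy,degrees=True) if not isinstance(rpy,Ro) else rpy
    return (A.inv().apply(np.array(pos)-o["tool_pos"])*100).round(2),np.degrees((A.inv()*B).as_rotvec()).round(1)
def toolR(yaw,tilt=0,tiltaz=0):
    "tool down with yaw, then tipped about world y so that its back leans to -x"
    return Ro.from_euler('y',-tilt,degrees=True)*Ro.from_euler('xyz',[180,0,yaw],degrees=True)
def grdark(c,b,x,y,yaw,h):
    sh=(b[3]-b[1],b[2]-b[0]);m,_=grmask(c,b,x,y,yaw,h)
    body=fill(sh,b,[proj(c,np.r_[circ(.056,0),circ(.046,.085)]+[x,y,0])])
    return down(body&~m,sh)
E
cat > fit1.py <<'E'
from h import *
from cell import env
d=pickle.load(open("c0.pkl","rb"));c=d["top"]
b=(343,188,400,242);G=np.minimum(gray(c,b),120)
for w in(22,38):
    r=nm(lambda p:-ncc(grdark(c,b,*p),-G),[.453,-.155,w,.01],[.006,.006,8,.008]);print("gr",r.x.round(4),r.fun)
b2=(308,172,352,208);cs=d["side"];
r2=nm(lambda p:-ncc(grdark(cs,b2,*p),-np.minimum(gray(cs,b2),120))-ncc(grdark(c,b,*p),-G),r.x,[.004,.004,5,.008]);print("both",r2.x.round(4),r2.fun)
for T,w in(([.5718,.2331,.0249],0),([.5719,.2363,.0243],16)):
    R=(Ro.from_euler('z',w,degrees=True)*Ro.from_euler('y',-28,degrees=True)).as_matrix()
    print("rib",proj(c,[R@[.036,0,.026]+T]))
o=env.get_obs();Rg=toolR(180,28)
for P in([.497,.2335,.165],[.544,.2335,.077]):print(rel(P,Rg,o))
E
python3 fit1.py
```

```text
gr [ 4.62300e-01 -1.60600e-01  3.01307e+01 -1.48000e-02] -0.9616763709865195
gr [ 4.62400e-01 -1.60400e-01  2.94021e+01  1.72000e-02] -0.9622463054283604
both [ 4.62100e-01 -1.61100e-01  2.98067e+01  2.19000e-02] -1.7099845917749237
rib [[236.75538822 168.76962962]]
rib [[233.86134902 168.98274271]]
(array([-37.7 , -25.02,   7.57]), array([ -5.3, -27.7, -21. ]))
(array([-42.07, -23.28,  16.37]), array([ -5.3, -27.7, -21. ]))
```

Emit:
servo_tool([
  {"xyz": [-37.7, -25, 7.6], "twist": [-5.3, -27.7, -21], "jaw": 0.3},
  {"xyz": [-37.7, -25, 7.6], "twist": [-5.3, -27.7, -21], "jaw": 0.3},
  {"xyz": [-37.7, -25, 7.6], "twist": [-5.3, -27.7, -21], "jaw": 0.3},
  {"xyz": [-37.7, -25, 7.6], "twist": [-5.3, -27.7, -21], "jaw": 0.3},
  {"xyz": [-37.7, -25, 7.6], "twist": [-5.3, -27.7, -21], "jaw": 0.3},
  {"xyz": [-37.7, -25, 7.6], "twist": [-5.3, -27.7, -21], "jaw": 0.3},
  {"xyz": [-37.7, -25, 7.6], "twist": [-5.3, -27.7, -21], "jaw": 0.3},
  {"xyz": [-37.7, -25, 7.6], "twist": [-5.3, -27.7, -21], "jaw": 0.3},
  {"xyz": [-37.7, -25, 7.6], "twist": [-5.3, -27.7, -21], "jaw": 0.3},
  {"xyz": [-37.7, -25, 7.6], "twist": [-5.3, -27.7, -21], "jaw": 0.3},
], newtons=25)

```text
time_s: 0.93
tool_pos: [0.4739, 0.2663, 0.1718]
tool_rot: [179.9, 28.0, 180.0]
force: [0.5, 0.1, 0.2]
grip_width: 0.0613
grasp_force: 0.0
```

```bash
cat > go.py <<'E'
from h import *
from cell import env
import sys
o=env.get_obs();a=[float(v) for v in sys.argv[1:]]
print(o["time_s"],o["tool_pos"].round(4),o["tool_rot"].round(1),o["qpos"].round(0),"w",o["grip_width"].round(4),"F",o["force"].round(1))
print(rel(a[:3],toolR(*a[3:5]),o))
E
python3 go.py .497 .2335 .165 180 28
```

```text
Traceback (most recent call last):
  File "go.py", line 5, in <module>
    print(o["time_s"],o["tool_pos"].round(4),o["tool_rot"].round(1),o["qpos"].round(0),"w",o["grip_width"].round(4),"F",o["force"].round(1))
                                                                                           ^^^^^^^^^^^^^^^^^^^^^
AttributeError: 'float' object has no attribute 'round'
```

Emit:
servo_tool([
  {"xyz": [-1.7, -3.3, 1.7], "jaw": 0.3},
  {"xyz": [-1.7, -3.3, 1.7], "jaw": 0.3},
  {"xyz": [-1.7, -3.3, 1.7], "jaw": 0.3},
])

```text
validation failed for argument at $.pl...
```

```bash
sed -i 's/o\["grip_width"\].round(4)/round(o["grip_width"],4)/' go.py; python3 go.py .544 .2335 .077 180 28
cat > look.py <<'E'
from h import *
from cell import env
import sys
tag=sys.argv[1];d={n:env.read_camera(n) for n in("top","side")};pickle.dump(d,open(tag+".pkl","wb"))
g=lambda a:(np.clip((a/255.)**.6*255,0,255)).astype(np.uint8)
out=[]
for n,k in(("top",2),("side",6)):
    x0,y0,x1,y1=map(int,sys.argv[k].split(","));s=390/(x1-x0) ; 
    im=cv2.resize(g(d[n]["img"][y0:y1,x0:x1,::-1]),None,fx=s,fy=s,interpolation=cv2.INTER_CUBIC);out.append(im[:590]) 
    if k==2: sys.argv[6:6]=[sys.argv[3]]
hh=max(i.shape[0] for i in out);out=[np.pad(i,((0,hh-i.shape[0]),(0,0),(0,0))) for i in out]
cv2.imwrite(f"pics/{tag}.png",np.hstack(out))
E
python3 look.py pre 190,130,290,230 270,170,340,260
```

```text
0.9333 [0.4739 0.2663 0.1718] [179.9  28.  180. ] [-56.  -7.  11. 124.  29.  46.  28.] w 0.0613 F [0.5 0.1 0.2]
(array([-1.73, -3.29, 11.65]), array([ 0.1,  0. , -0. ]))Traceback (most recent call last):
  File "look.py", line 8, in <module>
    x0,y0,x1,y1=map(int,sys.argv[k].split(","));s=390/(x1-x0) ;
                        ~~~~~~~~^^^
IndexError: list index out of range
```

```bash
sed -i 's/("side",6)/("side",3)/; /if k==2/d' look.py
```

Emit:
servo_tool([
  {"xyz": [-1.7, -3.3, 1.7], "twist": [0, 0, 0], "jaw": 0.3},
  {"xyz": [-1.7, -3.3, 1.7], "twist": [0, 0, 0], "jaw": 0.3},
  {"xyz": [-1.7, -3.3, 1.7], "twist": [0, 0, 0], "jaw": 0.3},
])

```text
time_s: 1.28
tool_pos: [0.4968, 0.2331, 0.1645]
tool_rot: [180.0, 28.0, 179.7]
force: [0.4, -0.1, -0.5]
grip_width: 0.061
grasp_force: 0.0
```

```bash
python3 go.py .544 .2335 .077 180 28; python3 look.py pre 190,130,290,230 270,170,340,260
```

```text
1.2833 [0.4968 0.2331 0.1645] [180.   28.  179.7] [-54.  -7.  14. 124.  28.  43.  33.] w 0.061 F [ 0.4 -0.1 -0.5]
(array([-0.06,  0.06,  9.94]), array([-0.1, -0. , -0.2]))
```

View pics/pre.png

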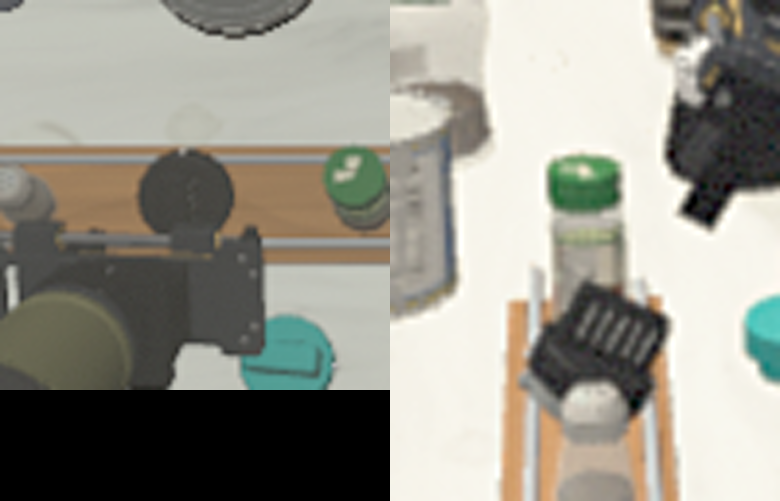

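The side crop shows the fingers above the bar on the lid's axis, and the top crop shows the right finger where it should be. Going in along the lid's axis.

Emit:
servo_tool([
  {"xyz": [0, 0, 3], "twist": [0, 0, 0], "jaw": 0.3},
  {"xyz": [0, 0, 6], "twist": [0, 0, 0], "jaw": 0.3},
  {"xyz": [0, 0, 8], "twist": [0, 0, 0], "jaw": 0.3},
  {"xyz": [0, 0, 9], "twist": [0, 0, 0], "jaw": 0.3},
  {"xyz": [0, 0, 9.6], "twist": [0, 0, 0], "jaw": 0.3},
  {"xyz": [0, 0, 9.6], "twist": [0, 0, 0], "jaw": 0.3},
])

```text
time_s: 1.88
tool_pos: [0.5412, 0.2358, 0.0796]
tool_rot: [-180.0, 28.0, -180.0]
force: [-0.0, 0.6, 0.7]
grip_width: 0.0612
grasp_force: 0.0
```

Emit:
servo_tool([
  {"xyz": [0, 0, 0], "twist": [0, 0, 0], "jaw": 0.7},
  {"xyz": [0, 0, 0], "twist": [0, 0, 0], "jaw": 0.8},
  {"xyz": [0, 0, 0], "twist": [0, 0, 0], "jaw": 0.9},
  {"xyz": [0, 0, 0], "twist": [0, 0, 0], "jaw": 1},
  {"xyz": [0, 0, 0], "twist": [0, 0, 0], "jaw": 1},
  {"xyz": [0, 0, 0], "twist": [0, 0, 0], "jaw": 1},
], newtons=30)

```text
time_s: 2.38
tool_pos: [0.5417, 0.2354, 0.081]
tool_rot: [179.9, 28.1, 179.9]
force: [0.9, -0.6, 0.3]
grip_width: 0.0289
grasp_force: 0.3
```

```bash
python3 go.py .52 .2335 .16 180 28; python3 look.py grip 190,130,290,230 280,190,340,260
```

```text
2.3833 [0.5417 0.2354 0.081 ] [179.9  28.1 179.9] [-52.   5.  17. 124.  29.  30.  32.] w 0.0289 F [ 0.9 -0.6  0.3]
(array([-1.8 , -0.18, -8.  ]), array([ 0.1,  0.1, -0.1]))
```

View pics/grip.png

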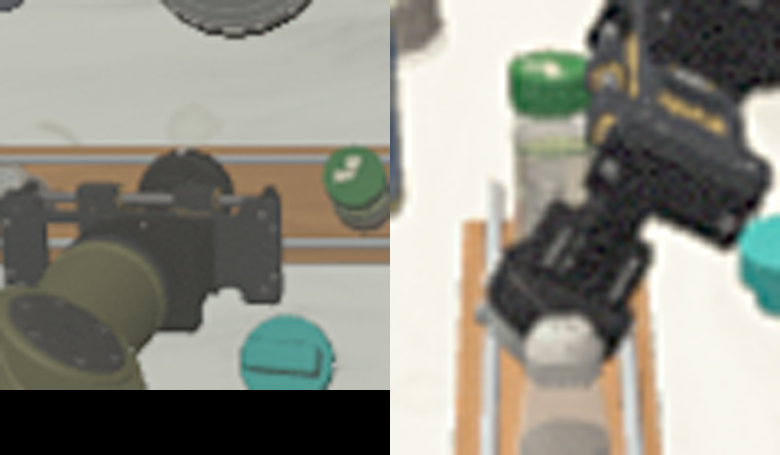

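The side crop shows the finger over the middle of the bar, aligned with the lid's axis. I'll let the fingers finish closing.

Emit:
servo_tool([
  {"xyz": [0, 0, 0.2], "twist": [0, 0, 0], "jaw": 1},
  {"xyz": [0, 0, 0.2], "twist": [0, 0, 0], "jaw": 1},
  {"xyz": [0, 0, 0.2], "twist": [0, 0, 0], "jaw": 1},
  {"xyz": [0, 0, 0.2], "twist": [0, 0, 0], "jaw": 1},
  {"xyz": [0, 0, 0.2], "twist": [0, 0, 0], "jaw": 1},
], newtons=40)

```text
time_s: 2.9
tool_pos: [0.5423, 0.2346, 0.0796]
tool_rot: [-180.0, 28.0, 179.9]
force: [-11.1, -3.4, 14.4]
grip_width: 0.0216
grasp_force: 40.0
```

```bash
python3 go.py .525 .2335 .17 180 28;python3 go.py .525 .2335 .17 180 0
```

```text
2.9 [0.5423 0.2346 0.0796] [-180.    28.   179.9] [-52.   6.  17. 124.  29.  30.  32.] w 0.0216 F [-11.1  -3.4  14.4]
(array([-2.72, -0.11, -8.79]), array([-0.1,  0. , -0.1]))
2.9 [0.5423 0.2346 0.0796] [-180.    28.   179.9] [-52.   6.  17. 124.  29.  30.  32.] w 0.0216 F [-11.1  -3.4  14.4]
(array([-2.72, -0.11, -8.79]), array([-0. , 28. , -0.1]))
```

Emit:
servo_tool([
  {"xyz": [-0.6, 0, -2], "twist": [0, 0, 0], "jaw": 1},
  {"xyz": [-1.2, 0, -4], "twist": [0, 0, 0], "jaw": 1},
  {"xyz": [-1.9, -0.1, -6], "twist": [0, 0, 0], "jaw": 1},
  {"xyz": [-2.5, -0.1, -8], "twist": [0, 5, 0], "jaw": 1},
  {"xyz": [-2.7, -0.1, -8.8], "twist": [0, 11, 0], "jaw": 1},
  {"xyz": [-2.7, -0.1, -8.8], "twist": [0, 17, 0], "jaw": 1},
  {"xyz": [-2.7, -0.1, -8.8], "twist": [0, 23, 0], "jaw": 1},
  {"xyz": [-2.7, -0.1, -8.8], "twist": [0, 28, 0], "jaw": 1},
  {"xyz": [-2.7, -0.1, -8.8], "twist": [0, 28, 0], "jaw": 1},
  {"xyz": [-2.7, -0.1, -8.8], "twist": [0, 28, 0], "jaw": 1},
])

```text
time_s: 3.73
tool_pos: [0.5258, 0.2333, 0.1678]
tool_rot: [-179.9, 0.1, 179.9]
force: [-0.2, 0.9, -1.7]
grip_width: 0.022
grasp_force: 39.9
```

```bash
python3 go.py .4623 -.1607 .185 30 0;python3 look.py lift 190,130,290,230 280,150,350,255
```

```text
3.7333 [0.5258 0.2333 0.1678] [-1.799e+02  1.000e-01  1.799e+02] [-46.  12.  22. 100.  -5.  68.  67.] w 0.022 F [-0.2  0.9 -1.7]
(array([  6.25, -39.42,  -1.68]), array([1.000e-01, 1.000e-01, 1.499e+02]))
```

View pics/lift.png

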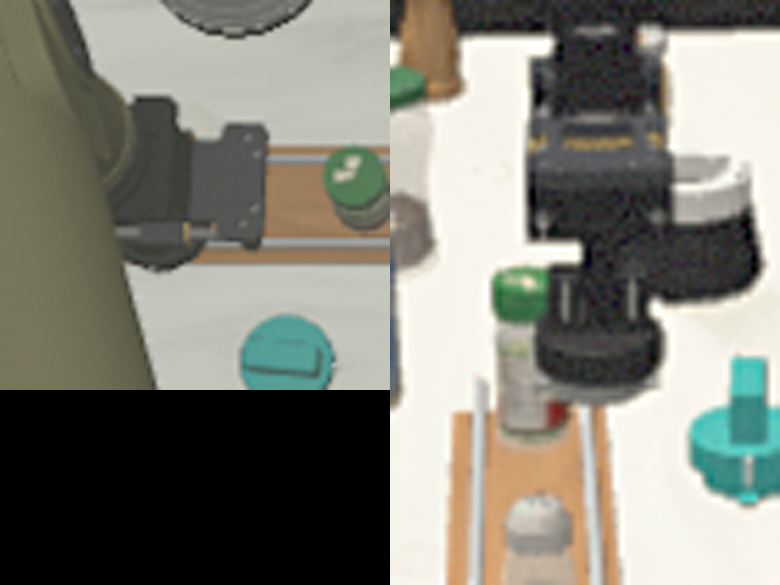

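The side crop shows the lid upright in the gripper, with the skirt centre near crop (600,350) and clear of the spice jar. Next I'll raise it and carry it to the grinder.

Emit:
servo_tool([
  {"xyz": [0, -1, -2.5], "twist": [0, 0, 3], "jaw": 1},
  {"xyz": [0.5, -3, -4.5], "twist": [0, 0, 9], "jaw": 1},
  {"xyz": [1, -6, -5], "twist": [0, 0, 16], "jaw": 1},
  {"xyz": [1.5, -9, -5], "twist": [0, 0, 23], "jaw": 1},
  {"xyz": [2, -12, -5], "twist": [0, 0, 30], "jaw": 1},
  {"xyz": [2.5, -15, -5], "twist": [0, 0, 37], "jaw": 1},
  {"xyz": [3, -18, -5], "twist": [0, 0, 44], "jaw": 1},
  {"xyz": [3.5, -21, -5], "twist": [0, 0, 51], "jaw": 1},
  {"xyz": [4, -24, -5], "twist": [0, 0, 58], "jaw": 1},
  {"xyz": [4, -24, -5], "twist": [0, 0, 60], "jaw": 1},
])

```text
time_s: 4.67
tool_pos: [0.4828, -0.0124, 0.2188]
tool_rot: [179.9, 0.1, 119.3]
force: [0.5, -0.8, -2.0]
grip_width: 0.0218
grasp_force: 39.9
```

```bash
python3 go.py .4623 -.1607 .215 30 0
```

```text
4.6667 [ 0.4828 -0.0124  0.2188] [1.799e+02 1.000e-01 1.193e+02] [-37.  -3.  34. 109.   2.  73.  26.] w 0.0218 F [ 0.5 -0.8 -2. ]
(array([-11.94,  -9.04,   0.38]), array([ 0.1, -0. , 89.3]))
```

Emit:
servo_tool([
  {"xyz": [-2, -1.5, 0.4], "twist": [0, 0, 7], "jaw": 1},
  {"xyz": [-4, -3, 0.4], "twist": [0, 0, 14], "jaw": 1},
  {"xyz": [-6, -4.5, 0.4], "twist": [0, 0, 21], "jaw": 1},
  {"xyz": [-8, -6, 0.4], "twist": [0, 0, 28], "jaw": 1},
  {"xyz": [-9, -7, 0.4], "twist": [0, 0, 35], "jaw": 1},
  {"xyz": [-10, -8, 0.4], "twist": [0, 0, 42], "jaw": 1},
  {"xyz": [-11, -8.5, 0.4], "twist": [0, 0, 49], "jaw": 1},
  {"xyz": [-11.9, -9, 0.4], "twist": [0, 0, 56], "jaw": 1},
  {"xyz": [-11.9, -9, 0.4], "twist": [0, 0, 63], "jaw": 1},
  {"xyz": [-11.9, -9, 0.4], "twist": [0, 0, 70], "jaw": 1},
])

```text
time_s: 5.5
tool_pos: [0.4654, -0.1536, 0.2143]
tool_rot: [180.0, -0.2, 49.6]
force: [0.4, 0.6, -2.1]
grip_width: 0.0215
grasp_force: 39.9
```

```bash
python3 go.py .4623 -.1607 .19 30 0
```

```text
5.5 [ 0.4654 -0.1536  0.2143] [180.   -0.2  49.6] [-27.  -2.  42. 109.   1.  73. -26.] w 0.0215 F [ 0.4  0.6 -2.1]
(array([-0.75,  0.22,  2.43]), array([-0. , -0.2, 19.6]))
```

Emit:
servo_tool([
  {"xyz": [-0.3, 0.1, 1], "twist": [0, 0, 6], "jaw": 1},
  {"xyz": [-0.7, 0.2, 2], "twist": [0, 0, 13], "jaw": 1},
  {"xyz": [-0.7, 0.2, 2.4], "twist": [0, 0, 19.6], "jaw": 1},
  {"xyz": [-0.7, 0.2, 2.4], "twist": [0, 0, 19.6], "jaw": 1},
  {"xyz": [-0.7, 0.2, 2.4], "twist": [0, 0, 19.6], "jaw": 1},
])

```text
time_s: 5.92
tool_pos: [0.4628, -0.1595, 0.1904]
tool_rot: [-179.9, -0.1, 30.6]
force: [-0.3, -0.7, -3.4]
grip_width: 0.0217
grasp_force: 39.9
```

```bash
python3 go.py .4623 -.1607 .17 30 0;python3 look.py above 330,170,410,250 305,140,360,210
```

```text
5.9167 [ 0.4628 -0.1595  0.1904] [-1.799e+02 -1.000e-01  3.060e+01] [-26.  -1.  42. 111.   0.  70. -43.] w 0.0217 F [-0.3 -0.7 -3.4]
(array([-0.11,  0.08,  2.04]), array([-0.1, -0.1,  0.6]))
```

View pics/above.png

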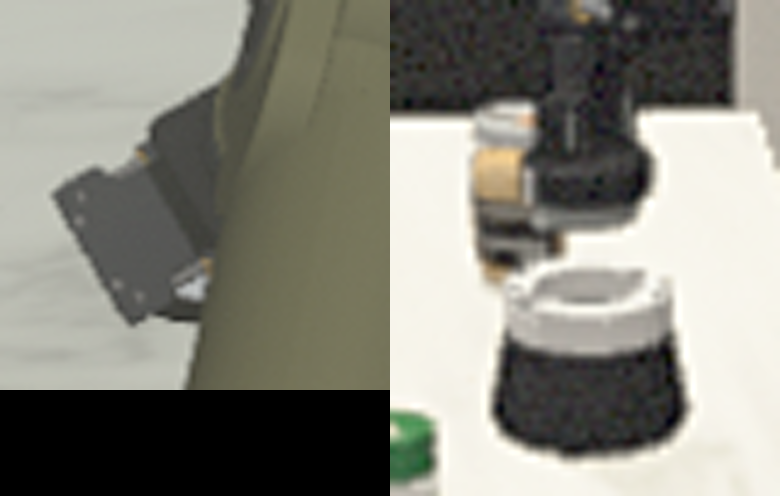

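The side crop shows the upright lid (pale spigot below the black skirt) over the mouth. Both skirt and rim are centred near crop x=587. I'll quantify that by comparing fits in the same picture.

```bash
cat > fit2.py <<'E'
from h import *
import sys
d=pickle.load(open("above.pkl","rb"));c=d["side"]
def edges(tag,u0,u1,rows,th=85):
    g=pickle.load(open(tag+".pkl","rb"))["side"]["img"].astype(float).mean(2);L=[]
    for v in rows:
        r=g[v,u0:u1];k=np.where(r<th)[0]
        if len(k)<3: continue
        i,j=k[0],k[-1]
        a=u0+i-(th-r[i])/(r[i-1]-r[i]) if i>0 else u0; bb=u0+j+(th-r[j])/(r[j+1]-r[j]) if j+1<len(r) else u1
        L.append((v,round(a,1),round(bb,1),round((a+bb)/2,2)))
    return L
print("grinder",edges("above",312,356,range(188,203,2)))
print("lid above",edges("above",322,350,range(160,171)))
print("lid lift",edges("lift",296,330,range(206,222)))
# predicted u for axis points
T=lambda x,y,z:proj(c,[[x,y,z]])[0].round(2)
print("grinder axis pred z.03",T(.4623,-.1607,.03),"rim",T(.4623,-.1607,.085))
print("lid axis pred (TCP) z=.155 above",T(.4628,-.1595,.155)," lift z=.133",T(.5258,.2333,.133))
print("px per mm",T(.4728,-.1595,.155)-T(.4628,-.1595,.155))
E
python3 fit2.py
```

```text
grinder [(188, np.float64(320.7), np.float64(344.5), np.float64(332.57)), (190, np.float64(320.1), np.float64(344.9), np.float64(332.49)), (192, np.float64(319.8), np.float64(345.4), np.float64(332.59)), (194, np.float64(319.5), np.float64(345.9), np.float64(332.68)), (196, np.float64(319.1), np.float64(346.2), np.float64(332.63)), (198, np.float64(319.0), np.float64(346.1), np.float64(332.55)), (200, np.float64(320.0), np.float64(345.0), np.float64(332.52)), (202, np.float64(322.9), np.float64(342.7), np.float64(332.82))]
lid above [(160, np.float64(324.2), np.float64(339.8), np.float64(331.98)), (161, np.float64(323.4), np.float64(340.8), np.float64(332.08)), (162, np.float64(322.9), np.float64(341.4), np.float64(332.11)), (163, np.float64(322.9), np.float64(341.4), np.float64(332.12)), (164, np.float64(324.6), np.float64(341.4), np.float64(332.99)), (165, np.float64(322.6), np.float64(341.3), np.float64(331.99)), (166, np.float64(322.5), np.float64(341.1), np.float64(331.81)), (167, np.float64(322.6), np.float64(340.6), np.float64(331.56)), (168, 322, np.float64(339.6), np.float64
[... 622 characters left out ...]
p.float64(314.14)), (214, np.float64(305.4), np.float64(328.3), np.float64(316.86)), (215, np.float64(305.5), np.float64(328.0), np.float64(316.74)), (216, np.float64(305.9), np.float64(327.3), np.float64(316.59)), (217, np.float64(307.1), np.float64(326.8), np.float64(316.97)), (218, np.float64(308.2), np.float64(325.7), np.float64(316.92)), (219, np.float64(305.8), np.float64(325.6), np.float64(315.69)), (220, np.float64(309.2), np.float64(323.9), np.float64(316.58)), (221, np.float64(308.6), np.float64(322.1), np.float64(315.33))]
grinder axis pred z.03 [331.88 193.14] rim [331.78 179.8 ]
lid axis pred (TCP) z=.155 above [331.53 162.47]  lift z=.133 [316.43 209.33]
px per mm [-2.64  0.06]
```

Emit:
servo_tool([
  {"xyz": [-0.1, 0, 1.5], "twist": [0, 0, 0.7], "jaw": 1},
  {"xyz": [-0.1, 0, 3], "twist": [0, 0, 0.7], "jaw": 1},
  {"xyz": [-0.1, 0, 3.8], "twist": [0, 0, 0.7], "jaw": 1},
  {"xyz": [-0.1, 0, 3.8], "twist": [0, 0, 0.7], "jaw": 1},
  {"xyz": [-0.1, 0, 3.8], "twist": [0, 0, 0.7], "jaw": 1},
])

```text
time_s: 6.43
tool_pos: [0.4626, -0.1609, 0.1527]
tool_rot: [-180.0, -0.0, 29.7]
force: [-0.1, -0.0, -0.2]
grip_width: 0.0213
grasp_force: 39.9
```

```bash
python3 go.py .4615 -.160 .1465 29.8 0
```

```text
6.4333 [ 0.4626 -0.1609  0.1527] [-180.    -0.    29.7] [-25.   2.  43. 113.  -2.  65. -42.] w 0.0213 F [-0.1 -0.  -0.2]
(array([-0.05, -0.13,  0.62]), array([-0. , -0. , -0.1]))
```

Emit:
servo_tool([
  {"xyz": [0, -0.05, 0.3], "twist": [0, 0, 0], "jaw": 1},
  {"xyz": [0, -0.05, 0.6], "twist": [0, 0, 0], "jaw": 1},
  {"xyz": [0, -0.05, 0.8], "twist": [0, 0, 0], "jaw": 1},
  {"xyz": [0, -0.05, 1.0], "twist": [0, 0, 0], "jaw": 1},
  {"xyz": [0, -0.05, 1.0], "twist": [0, 0, 0], "jaw": 1},
])

```text
time_s: 6.85
tool_pos: [0.4622, -0.1605, 0.1423]
tool_rot: [-180.0, -0.0, 29.7]
force: [0.6, 0.2, -2.3]
grip_width: 0.0217
grasp_force: 39.9
```

```bash
python3 go.py .4615 -.160 .132 29.8 0
```

```text
6.85 [ 0.4622 -0.1605  0.1423] [-180.    -0.    29.7] [-25.   3.  43. 114.  -2.  64. -42.] w 0.0217 F [ 0.6  0.2 -2.3]
(array([-0.04, -0.07,  1.03]), array([-0. , -0. , -0.1]))
```

Emit:
servo_tool([
  {"xyz": [0, 0, 0.3], "twist": [0, 0, 0], "jaw": 1},
  {"xyz": [0, 0, 0.6], "twist": [0, 0, 0], "jaw": 1},
  {"xyz": [0, 0, 0.8], "twist": [0, 0, 0], "jaw": 1},
  {"xyz": [0, 0, 1.0], "twist": [0, 0, 0], "jaw": 1},
  {"xyz": [0, 0, 1.1], "twist": [0, 0, 0], "jaw": 1},
  {"xyz": [0, 0, 1.1], "twist": [0, 0, 0], "jaw": 1},
])

```text
time_s: 7.35
tool_pos: [0.4623, -0.1607, 0.1364]
tool_rot: [-179.8, -0.1, 29.7]
force: [-17.3, 4.6, 39.1]
grip_width: 0.0216
grasp_force: 40.0
```

```bash
python3 go.py .4615 -.160 .132 29.8 0; python3 look.py seat 330,170,410,250 305,140,360,210
```

```text
7.35 [ 0.4623 -0.1607  0.1364] [-1.798e+02 -1.000e-01  2.970e+01] [-25.   4.  43. 114.  -3.  63. -41.] w 0.0216 F [-17.3   4.6  39.1]
(array([-0.04, -0.1 ,  0.44]), array([-0.2, -0.1, -0.1]))
```

View pics/seat.png

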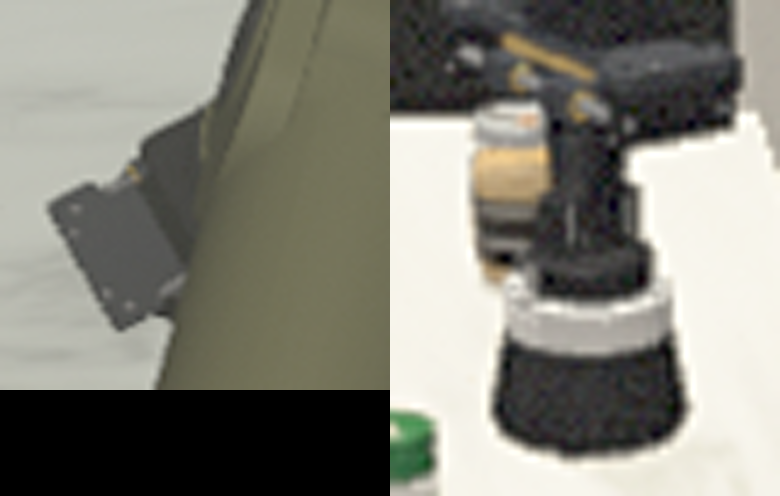

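The skirt is at the rim but under a 39 N push with a side force of −17 N in x, so it is catching on the edge. I'll ease it towards −x.

Emit:
servo_tool([
  {"xyz": [-0.05, -0.05, -0.2], "twist": [0, 0, 0], "jaw": 1},
  {"xyz": [-0.1, -0.1, -0.2], "twist": [0, 0, 0], "jaw": 1},
  {"xyz": [-0.12, -0.1, -0.1], "twist": [0, 0, 0], "jaw": 1},
  {"xyz": [-0.12, -0.1, 0], "twist": [0, 0, 0], "jaw": 1},
  {"xyz": [-0.12, -0.1, 0], "twist": [0, 0, 0], "jaw": 1},
])

```text
time_s: 7.87
tool_pos: [0.4621, -0.1607, 0.1363]
tool_rot: [-179.9, -0.2, 29.7]
force: [-12.2, 3.2, 34.0]
grip_width: 0.0216
grasp_force: 40.0
```

```bash
python3 go.py .4615 -.160 .132 29.8 0
python3 - <<'E'
from h import *
d=pickle.load(open("seat.pkl","rb"))["side"]
for z in(.085,.089): print(proj(d,[[.4623,-.1607+.036,z],[.4623,-.1607+.046,.085],[.4623,-.1607,z+.022]]).round(1).tolist())
print(d["img"].mean(2)[172:192,330:334].mean(1).round(0))
E
```

```text
7.8667 [ 0.4621 -0.1607  0.1363] [-179.9   -0.2   29.7] [-25.   3.  43. 114.  -3.  63. -41.] w 0.0216 F [-12.2   3.2  34. ]
(array([-0.02, -0.09,  0.43]), array([-0.1, -0.2, -0.1]))
[[332.2, 183.0], [332.3, 183.9], [331.7, 174.4]]
[[332.2, 182.0], [332.3, 183.9], [331.7, 173.4]]
[ 27.  31.  23.  19.  26.  29.  35.  18.  12.  12.  58. 154. 186. 133.
 129. 130. 134. 126.  36.  14.]
```

Run:
```python
from h import *
for tag,P,z in(("above",(.4628,-.1595),.1904),("seat",(.4622,-.1607),.1364),("lift",(.5258,.2333),.1678)):
    d=pickle.load(open(tag+".pkl","rb"))["side"];G=d["img"].mean(2)
    for off in(.062,.066):
        q=proj(d,[[P[0],P[1]+.036,z-off+.015],[P[0],P[1]+.0275,z-off],[P[0],-.1607+.056,0]]).round(1);print(tag,off,"skirt bot",q[0],"spigot bot",q[1],"foot",q[2])
    u=int(round(q[0][0]));v=int(q[0][1]);print(v-6,G[v-6:v+9,u-1:u+2].mean(1).round(0))
    if tag!="lift":print("foot rows 198..",G[198:209,u-1:u+2].mean(1).round(0))
```

```text
above 0.062 skirt bot [332.  168.4] spigot bot [331.9 171.5] foot [332.5 205.9]
above 0.066 skirt bot [332.  169.4] spigot bot [331.9 172.5] foot [332.5 205.9]
163 [ 30.  32.  18.  16.  11.  16.  29.  70.  65. 122. 248. 240. 236. 235.
 208.]
foot rows 198.. [ 20.  17.  17.  17.  13.  17.  94. 218. 230. 233. 235.]
seat 0.062 skirt bot [332.2 181.9] spigot bot [332.1 184.9] foot [332.6 205.9]
seat 0.066 skirt bot [332.2 182.9] spigot bot [332.2 185.9] foot [332.6 205.9]
176 [ 28.  29.  37.  18.  14.  11.  51. 143. 187. 133. 129. 131. 135. 132.
  38.]
foot rows 198.. [ 20.  17.  20.  19.  13.  18.  94. 217. 230. 233. 236.]
lift 0.062 skirt bot [316.7 217.9] spigot bot [316.7 221.3] foot [315.9 206.3]
lift 0.066 skirt bot [316.7 219.2] spigot bot [316.8 222.6] foot [315.9 206.3]
213 [ 37.  17.  14.  17.  17.  15.  37.  71.  67.  73. 109. 114. 113. 118.
 116.]
```

Offset check: the held lid sits 66 mm below the TCP in all three pictures, so its origin is at about 0.070 m, which is fully down. I'll ease the push before twisting.

Emit:
servo_tool([
  {"xyz": [-0.03, 0, -0.2], "twist": [0, 0, 0], "jaw": 1},
  {"xyz": [-0.05, 0, -0.3], "twist": [0, 0, 0], "jaw": 1},
  {"xyz": [-0.05, 0, -0.3], "twist": [0, 0, 0], "jaw": 1},
  {"xyz": [-0.05, 0, -0.3], "twist": [0, 0, 0], "jaw": 1},
], newtons=50)

```text
time_s: 8.2
tool_pos: [0.462, -0.1606, 0.1365]
tool_rot: [180.0, -0.3, 29.7]
force: [-0.8, 0.7, 10.6]
grip_width: 0.0217
grasp_force: 50.0
```

```bash
python3 go.py .4615 -.160 .136 0 0; python3 -c "
from cell import env;print(env.get_obs()['wrist_torque'])"
```

```text
8.2 [ 0.462  -0.1606  0.1365] [180.   -0.3  29.7] [-25.   3.  43. 114.  -3.  63. -41.] w 0.0217 F [-0.8  0.7 10.6]
(array([-0.01, -0.08,  0.05]), array([-0. , -0.3, 29.7]))
[0.30904803 0.36229014 0.05849185]
```

Emit:
servo_tool([
  {"xyz": [0, 0, 0], "twist": [0, 0, 3], "jaw": 1},
  {"xyz": [0, 0, 0], "twist": [0, 0, 6], "jaw": 1},
  {"xyz": [0, 0, 0], "twist": [0, 0, 9], "jaw": 1},
  {"xyz": [0, 0, 0], "twist": [0, 0, 12], "jaw": 1},
  {"xyz": [0, 0, 0], "twist": [0, 0, 15], "jaw": 1},
  {"xyz": [0, 0, 0], "twist": [0, 0, 15], "jaw": 1},
])

```text
time_s: 8.7
tool_pos: [0.4622, -0.1614, 0.1365]
tool_rot: [179.9, -0.3, 14.6]
force: [-1.7, -1.1, 9.4]
grip_width: 0.0216
grasp_force: 50.0
```

```bash
python3 go.py .4615 -.160 .136 0 0; python3 -c "
from cell import env;print(env.get_obs()['wrist_torque'])"
```

```text
8.7 [ 0.4622 -0.1614  0.1365] [179.9  -0.3  14.6] [-26.   3.  44. 114.  -3.  63. -57.] w 0.0216 F [-1.7 -1.1  9.4]
(array([-0.03, -0.15,  0.05]), array([ 0. , -0.3, 14.6]))
[-0.03227843  0.27045276  0.10226761]
```

Emit:
servo_tool([
  {"xyz": [0, 0, 0], "twist": [0, 0, 3], "jaw": 1},
  {"xyz": [0, 0, 0], "twist": [0, 0, 6], "jaw": 1},
  {"xyz": [0, 0, 0], "twist": [0, 0, 9], "jaw": 1},
  {"xyz": [0, 0, 0], "twist": [0, 0, 12], "jaw": 1},
  {"xyz": [0, 0, 0], "twist": [0, 0, 15], "jaw": 1},
  {"xyz": [0, 0, 0], "twist": [0, 0, 15], "jaw": 1},
  {"xyz": [0, 0, 0], "twist": [0, 0, 15], "jaw": 1},
  {"xyz": [0, 0, 0], "twist": [0, 0, 15], "jaw": 1},
])

```text
time_s: 9.37
tool_pos: [0.4623, -0.1615, 0.1365]
tool_rot: [180.0, -0.3, -0.3]
force: [-0.3, -1.7, 9.1]
grip_width: 0.0218
grasp_force: 50.0
```

```bash
python3 go.py .4615 -.160 .136 0 0; python3 -c "
from cell import env;print(env.get_obs()['wrist_torque'])"; python3 look.py fin 330,170,410,250 305,150,360,210
```

```text
9.3667 [ 0.4623 -0.1615  0.1365] [180.   -0.3  -0.3] [-26.   3.  44. 114.  -3.  63. -71.] w 0.0218 F [-0.3 -1.7  9.1]
(array([-0.08, -0.15,  0.05]), array([ 0. , -0.3, -0.3]))
[-0.18755221  0.15206717  0.10012313]
```

View pics/fin.png

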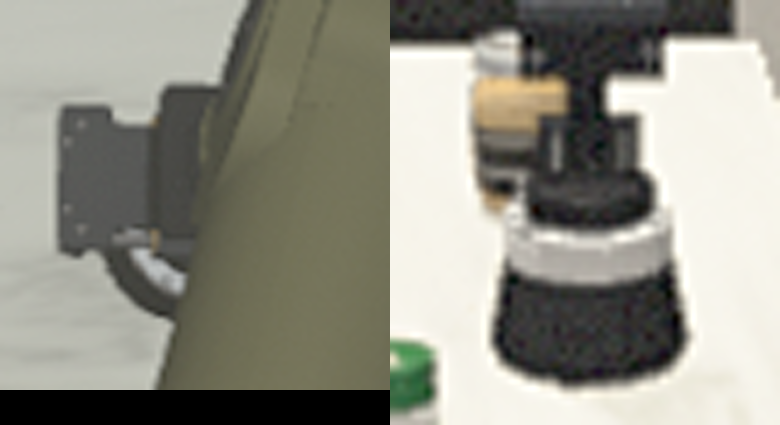

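The final side crop shows the lid seated on the rim. The bar is broadside to the camera (crop x 538–640), which puts the lid at yaw ≈ 0°, or 30° clockwise of entry. The grip is 50 N with a light downward push, so I'm handing in.

```bash
python3 -c "
from cell import env;print(env.sign_off())"
```

```text
the job is handed in; nothing more can be done
None
```

Job handed in at about 9.4 s of the 43 s, with no verdict shown: by pose and pictures the lid is fully down, turned about 30° clockwise and gripped at 50 N; the wrist torque read 0.10 N m, not the expected 0.2, and I didn't re-measure the jars.

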